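# Shim the rocking gauge stand

### The arm

A 7-joint arm with a two-finger parallel gripper is mounted at the origin on the work surface. World frame = base frame: x ahead of the robot, y to its left, z up, the work surface at z = 0. Lengths are in m, angles in rad, forces in N, time in s.
With the tool pointing down it reaches from about 0.35 to 0.775 m from the base axis. Payload 3.1 kg.
Tool frame: the origin (TCP) lies on the centre line of the jaws, within the pads' length; the fingertips stand 19 mm ahead of it and the grasp point (between the pads) is the TCP (bot.tip_extent is the distance from the TCP to the fingertips, in m); z points along the fingers, x is the direction in which the jaws open and shut, and the axes are right-handed (so a half turn about z gives the same grasp; the last joint's range is limited). The gripper opens to 85 mm and grips with 20 to 120 N. Pads are 22 mm wide; open, the fingers measure 114 mm over their backs; the gripper's body (76 mm by 85 mm) begins 54 mm behind the grasp point. The pads swing forward as they close: fully open they stand 13 mm farther back than shut.
Start: joints at [-1.277, 0.311, 0.014, 1.512, -0.004, 1.319, -0.027], TCP at [0.181, 0.519, 0.25] pointing down, gripper open.
Joint ranges: [-2.7, 2.7], [-0.3, 1.91], [-1.27, 1.3], [0.12, 2.57], [-1.44, 4.58], [0.2, 2.03], [-3.05, 3.05]. Speed limits (rad/s): [2.79, 2.79, 3.14, 3.14, 3.14, 3.14, 3.14].

### API

Orientations are given as a rotation vector (axis times angle).
In Python, from plant import bot, viewer gives the robot as it stands. The module is installed in compiled form; this text tells all that it offers.
- The arm moves only by the tool play_rows, never from a script. Its argument "deltas" is a list of rows, each an object with "claw": the finger opening in mm, from 0 to 85.4; "linear": the shift along the tool's x, y, z in mm, a list of three; "delta_rot": the turn, a rotation vector about the tool's x, y, z in degrees, a list of three. A call has 1 to 5 rows; each row shifts and turns the pose as measured when the row begins, along the tool's axes as they then stand; what a row does not reach is not made up. A row lasts 1/12 s, in which the tool goes at most 41.7 mm and 7.16 degrees, less where a joint would pass 70% of its speed; a pose out of reach is approached as far as the arm can. A call is refused whole if a number of a shift passes 41.7 or a number of a turn 7.16, either way. A call with a gripper value outside its range is refused whole. The fingers move at their own pace and stop on an object; "force" is the grip in N (left out, the last holds). Time passes only in rows, so rows that do not move let the fingers close. It gives the time, the measured TCP pose, the force and the opening at its end, in the units of the state.
- bot.get_obs(): the state, without advancing time (a new reading comes with each control period).
- viewer.read_camera(name): name is "side" or "top" or "wrist"; returns a dict with "frame" (384x512x3 uint8, red, green, blue), "fx", "fy", "cx", "cy" (pixels), "R" (3x3) and "t" (3): a world point X has camera coordinates R X + t. Camera axes: x right, y down, z forward; pixel columns grow to the right and rows downward; lengths in m; the calibration is good to about 2 mm. A picture is of the moment at which its call begins. There is no depth.
- bot.sign_off(): hands the job in, once; it reports no verdict.
The state is a dict: "time_s": time; "qpos": joint angles; "joint_velocities": joint speeds; "joint_torque": joint torques, N m; "position": TCP position; "orientation": TCP orientation; "force": force on the tool from outside, world axes, zero at the start; "torque": the same for the moment, N m; "grip_width": finger opening in m.
Only numpy, scipy, OpenCV 4.12 (cv2) and the standard library are available. Lean on these libraries where they do the work, as an engineer would, in place of code of your own. Each camera call takes 0.05 s, during which the arm holds its last target.

### The job

The gauge stand on the welding table rocks because one of its four ball feet is short. With the fingertips, push the steel wedge along the table, thin end first, under the short foot, just far enough that the stand sits level and no longer leans, and leave it there. Do not pick up or tip the wedge or the stand, do not shove the stand out of its place, and leave the other things on the table alone.

Things in the scene. Friction and masses are not known exactly. Their poses are not given: they have to be found in the camera images.
- stand: Gauge stand, about 2 kg, loose: plate 190 x 230 mm (own x, y), 40 to 54 mm up, on four ball feet at x +-70, y +-90 mm; column and dial gauge to 235 mm. Origin: mid-plate, at the height of the long feet's bottoms; own z is square to the plate, so upright when level. The foot at (+70, -90) is 8 mm short: the stand starts leaning 0.072 rad onto it, the opposite foot in the air.
- short_foot (a point): Bottom of the short ball foot (ball 44 mm across), at the stand's own (+70, -90, +8) mm. On the table at the start, 8 mm above it when the stand is level. Raised further, the stand leans again, 0.006 to 0.009 rad per mm.
- wedge: Steel wedge, about 0.35 kg, loose, flat on the table: 120 mm long, 56 wide. Origin: middle of the underside; own +x to the thin end, z up. Ramp 2 mm high at x = +60, rising 1 in 7 to 16.3 mm at x = -40; behind it, to x = -60, a heel block 30 mm high with a flat rear face to push on. Points roughly along the stand's +y at the short foot, up to 13 mm to a side and 0.14 rad askew.
- wedge_nose (a point): Middle of the wedge's thin edge, on top, at own (+60, 0, +2) mm. Starts 25 to 51 mm short of the foot's lowest point; the stand is level when it is about 40 mm past it. Pushing in takes some 5 to 15 N, more past level; the wedge stays where left.
- wedge_heel (a point): Middle of the wedge's rear face, at own (-60, 0, +15) mm.
- can: Bystander: yellow can 54 mm in diameter, 150 mm tall, standing; origin under its centre.
- pipe_offcut: Bystander: short steel pipe, 60 mm across and 60 mm tall, standing on end; origin under its centre.
- hammer: Bystander: hammer lying on the table; origin under its middle.
- clamp: Bystander: small red screw clamp lying flat, about 85 x 140 mm, 20 mm high; origin under its back bar's middle.
There are look-alikes about, which are no part of the job. What is shaped like the wedge but brown is not meant.

How it is judged:
By the outcome, as a careful person would: the job done as asked, in the order asked, and still so for the second after the job is handed in, with the robot touching nothing.
It also fails if it takes over 43 s, if anything falls off the work surface, if the arm or the gripper's body presses on something with over 40 N, if the wrist force passes 120 N, or if a joint passes its speed limit or range.

## Working session

There is one attempt and no reset: what is moved stays moved. The work goes in short steps, Python scripts to look and compute and a tool call to move; the robot and the scene stay as the last step left them, time stands still between calls to the robot, and variables do not carry over. Pictures are saved under pics/ and viewed, and the job is handed in when it is done.

Besides the shell and the picture viewer there is one more tool, called after ">>>" by a JSON object that holds its "op" and its "data". play_rows: Moves the arm, as the interface text tells. Its arguments: {"type":"object","properties":{"deltas":{"type":"array"},"force":{"type":"number"}},"required":["deltas"]}

```bash
mkdir -p pics; cat > h.py <<'E'
from plant import bot, viewer
import numpy as np, cv2, pickle
def cam(n,fn=None):
    c=viewer.read_camera(n)
    if fn: cv2.imwrite('pics/'+fn,c['frame'][:,:,::-1]); pickle.dump(c,open('pics/'+fn+'.pkl','wb'))
    return c
def back(c,u,v,z):
    R=np.array(c['R']);t=np.array(c['t']);C=-R.T@t
    d=R.T@np.array([(u-c['cx'])/c['fx'],(v-c['cy'])/c['fy'],1]);return C+d*(z-C[2])/d[2]
def proj(c,X):
    p=np.array(c['R'])@np.array(X)+np.array(c['t']);return np.array([c['fx']*p[0]/p[2]+c['cx'],c['fy']*p[1]/p[2]+c['cy']])
E
python3 - <<'E'
from h import *
for n in ['top','side']:
    c=cam(n,n+'0.png'); print(n,c['fx'],c['cx'],c['cy'],np.round(-np.array(c['R']).T@c['t'],3),np.round(c['R'],3).tolist())
print(bot.get_obs())
E
```

```text
top 498.048458037071 255.82388766096986 193.62627422954608 [0.234 0.015 1.558] [[-0.014, -1.0, 0.003], [-0.98, 0.013, -0.198], [0.198, -0.006, -0.98]]
side 471.09355966935965 249.48331644158827 190.53920922735207 [ 0.316 -1.217  0.917] [[0.98, -0.199, -0.005], [-0.117, -0.556, -0.823], [0.161, 0.807, -0.569]]
{'time_s': 0.1, 'qpos': array([-1.27670529,  0.31166811,  0.01397167,  1.51287738, -0.00438216,
        1.31921934, -0.02722329]), 'joint_velocities': array([-2.49395261e-03, -3.00130131e-03, -6.08359815e-04, -1.14647114e-03,
        1.09358874e-03, -9.66657863e-05,  6.11785482e-04]), 'joint_torque': array([ 6.01644224e-04, -3.80853868e+01,  1.46357012e-01, -2.31242824e+01,
        1.23324015e-02,  8.09754973e-03,  1.69891553e-05]), 'position': array([0.18101298, 0.51871223, 0.24932513]), 'orientation': array([ 2.56027643,  1.81831922, -0.00264717]), 'force': array([-0.50691996, -0.17504786, -0.03269245]), 'torque': array([-0.03239757,  0.036059  ,  0.029416  ]), 'grip_width': 0.0855967813508509}
```

View pics/top0.png

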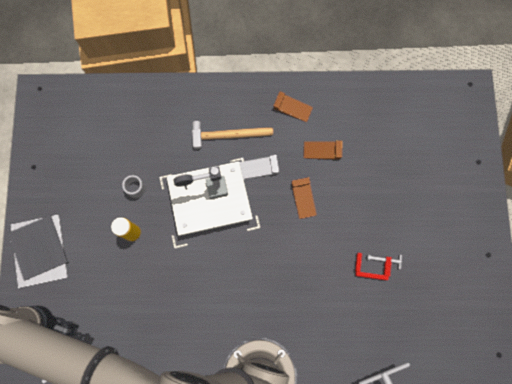

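View pics/side0.png

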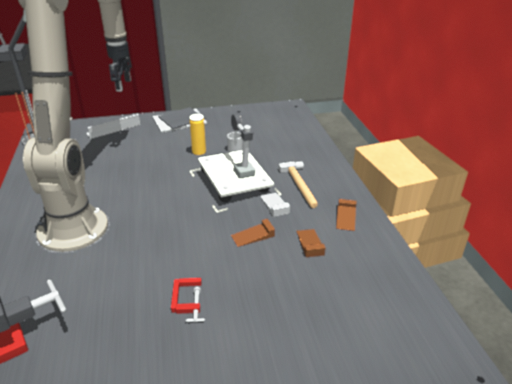

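Top view: the only steel-coloured wedge is at about (262,167), beside the stand at (210,198). In the side view it is at (275,203). Look-alikes are the brown wedges at top (293,107), (323,150) and (304,198), which are ruled out by colour. I'll check this in a close crop.

```bash
python3 - <<'E'
from h import *
a=cv2.imread('pics/top0.png')[140:260,150:300];cv2.imwrite('pics/c1.png',cv2.resize(a,None,fx=5,fy=5,interpolation=cv2.INTER_CUBIC))
a=cv2.imread('pics/side0.png')[100:220,180:330];cv2.imwrite('pics/c2.png',cv2.resize(a,None,fx=5,fy=5,interpolation=cv2.INTER_CUBIC))
E
```

```text
(no output)
```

View pics/c1.png

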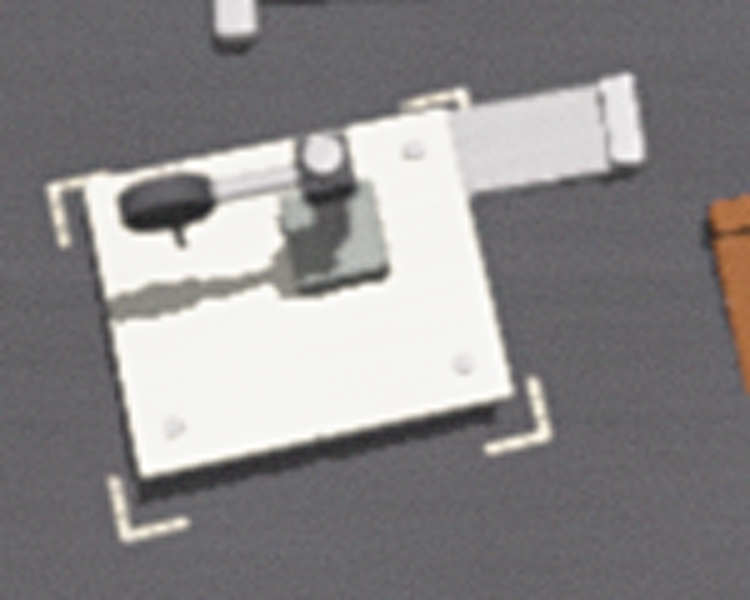

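View pics/c2.png

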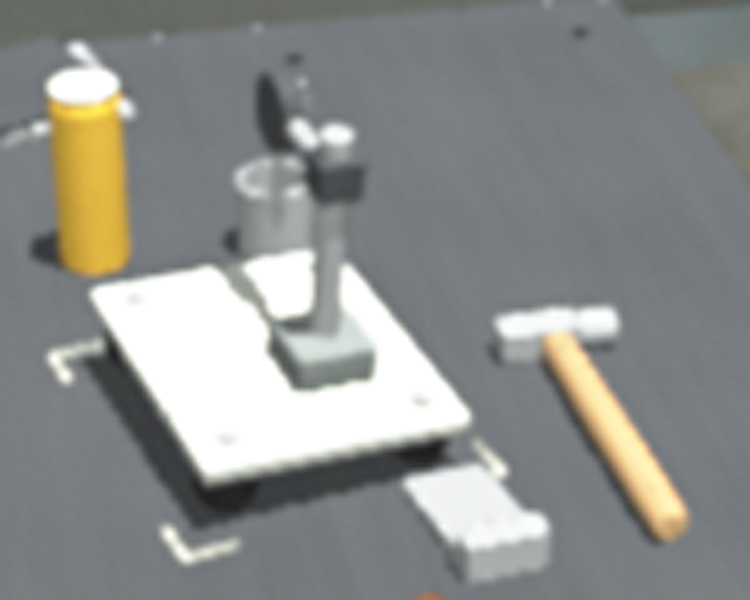

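```bash
cat >> h.py <<'E'
from scipy.optimize import least_squares
from scipy.spatial.transform import Rotation as Ro
W=np.array([[-60,-28,0],[-60,28,0],[60,28,0],[60,-28,0],[-60,-28,30],[-60,28,30],[-40,28,30],[-40,-28,30],[-40,28,16.3],[-40,-28,16.3],[60,28,2],[60,-28,2]])/1e3
WE=[(0,1),(1,2),(2,3),(3,0),(4,5),(5,6),(6,7),(7,4),(0,4),(1,5),(6,8),(7,9),(8,9),(8,10),(9,11),(10,11)]
S=np.array([[sx*95,sy*115,z] for z in(54,40) for sx,sy in((-1,-1),(1,-1),(1,1),(-1,1))])/1e3
SE=[(0,1),(1,2),(2,3),(3,0),(4,5),(5,6),(6,7),(7,4),(0,4),(1,5),(2,6),(3,7)]
def wpose(p,pts): # x,y,yaw
    return pts@Ro.from_euler('z',p[2]).as_matrix().T+[p[0],p[1],0]
AX=np.array([70,90,0])/np.hypot(70,90)
def spose(p,pts): # x,y,yaw,lean: about long-feet diagonal (positive lean drops short foot)
    L=Ro.from_rotvec(-AX*-p[3]).as_matrix()
    piv=np.zeros(3)
    q=(pts-piv)@L.T
    return q@Ro.from_euler('z',p[2]).as_matrix().T+[p[0],p[1],0]
def over(c,P,E,img,off,k,col):
    q=[(proj(c,X)-off+.5)*k-.5 for X in P]
    for a,b in E: cv2.line(img,tuple(int(v) for v in np.round(q[a])),tuple(int(v) for v in np.round(q[b])),col,1)
E
cat > fit.py <<'E'
from h import *
ct=pickle.load(open('pics/top0.png.pkl','rb'));cs=pickle.load(open('pics/side0.png.pkl','rb'))
print('short foot z',spose([0,0,0,.072],np.array([[.07,-.09,.008]])))
u=lambda x,y,o:np.array([(x+.5)/5-.5+o[0],(y+.5)/5-.5+o[1]])
T=(150,140);D=(180,100)
so=[(ct,T,1,(452,110)),(ct,T,0,(512,395)),(ct,T,3,(140,475)),(ct,T,2,(87,180)),(cs,D,0,(207,477)),(cs,D,1,(470,417)),(cs,D,3,(92,290))]
f=lambda p:np.concatenate([proj(c,spose(p,S)[i])-u(*xy,o) for c,o,i,xy in so])
r=least_squares(f,[.5,.1,.2,.072]);sp=r.x;print('stand',sp,np.round(r.fun,1))
wo=[(ct,T,4 ,(645,163)),(ct,T,5,(633,73)),(cs,D,0,(0,0))]
wo=[(ct,T,5,(644,163)),(ct,T,4,(633,73)),(cs,D,4,(548,522)),(cs,D,5,(460,545)),(cs,D,1,(465,580)),(cs,D,0,(545,562)),(cs,D,10,(407,482)),(cs,D,11,(480,465))]
f=lambda p:np.concatenate([proj(c,wpose(p,W)[i])-u(*xy,o) for c,o,i,xy in wo])
r=least_squares(f,[.5,.0,1.6]);wp=r.x;print('wedge',wp,np.round(r.fun,1))
np.savez('p0.npz',sp=sp,wp=wp)
for c,o,n in((ct,T,'c1'),(cs,D,'c2')):
    im=cv2.imread(f'pics/{n}.png');over(c,spose(sp,S),SE,im,o,5,(0,0,255));over(c,wpose(wp,W),WE,im,o,5,(0,160,0));cv2.imwrite(f'pics/{n}o.png',im)
sf=spose(sp,np.array([[.07,-.09,.008]]))[0];n=wpose(wp,np.array([[.06,0,.002]]))[0]
d=np.array([np.cos(wp[2]),np.sin(wp[2])]);e=(sf-n)[:2]
print('foot',sf,'nose',n,'along',e@d,'lat(left+)',e@[-d[1],d[0]],'askew',wp[2]-sp[2]-np.pi/2)
E
python3 fit.py
```

```text
short foot z [[ 7.02282697e-02 -9.01775431e-02  2.94753868e-05]]
stand [0.52806934 0.1496404  0.2087238  0.07606576] [-0.2 -1.2  1.2 -0.6  1.  -0.6  0.4 -0.5 -1.6 -2.2 -0.9 -0.6 -1.2 -1.1]
wedge [ 0.63806039 -0.00519655  1.66817768] [ 0.5 -1.4  0.6 -0.4 -0.5  1.   0.4 -0.4 -0.8  0.1 -0.3  0.5 -0.9 -1.5
  0.1 -1. ]
foot [ 6.15458497e-01  7.59725127e-02 -4.21003858e-04] nose [0.63222674 0.05451918 0.002     ] along 0.02298202072601586 lat(left+) 0.014602948420655003 askew -0.11134244184136621
```

View pics/c1o.png

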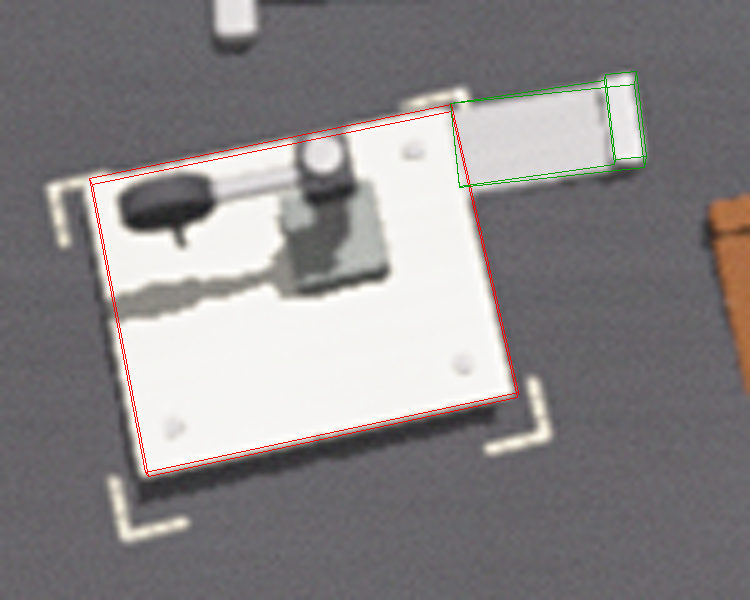

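View pics/c2o.png

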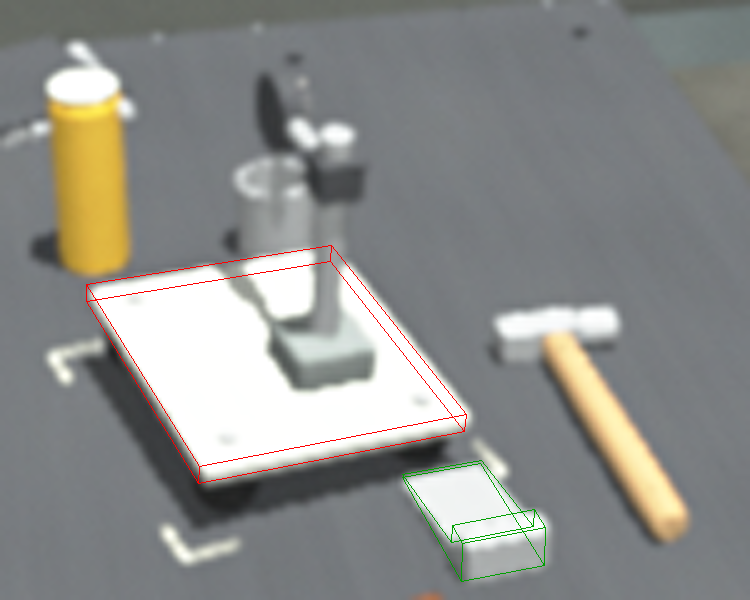

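Crops: the steel wedge has its heel at top crop (625,120) and its nose under the plate edge near the upper-right screw (413,150), which marks the short foot. The choice holds. Next I'll refine with a per-camera offset and get the approach geometry.

```bash
cat >> fit.py <<'E'
def f(p):
    sp,wp,o1,o2=p[:4],p[4:7],p[7:9],p[9:11]
    r=[proj(c,spose(sp,S)[i])-u(*xy,o)+(o1 if c is ct else o2) for c,o,i,xy in so]
    r+=[proj(c,wpose(wp,W)[i])-u(*xy,o)+(o1 if c is ct else o2) for c,o,i,xy in wo]
    return np.concatenate(r+[p[7:]*.3,[(sp[3]-.072)*300]])
r=least_squares(f,np.r_[sp,wp,0,0,0,0],loss='soft_l1');sp=r.x[:4];wp=r.x[4:7];print(np.round(r.x,4),np.round(f(r.x),1))
np.savez('p0.npz',sp=sp,wp=wp,o=r.x[7:])
sf=spose(sp,np.array([[.07,-.09,.008]]))[0];n=wpose(wp,np.array([[.06,0,.002]]))[0]
d=np.array([np.cos(wp[2]),np.sin(wp[2])]);e=(sf-n)[:2]
print('foot',sf,'nose',n,'along',e@d,'lat(left+)',e@[-d[1],d[0]],'askew',wp[2]-sp[2]-np.pi/2)
print('heel',wpose(wp,np.array([[-.06,0,.015]])))
for nm,px in dict(b2thin=(305,150),b2heel=(340,150),b3a=(296,180),b3b=(304,217),b3c=(316,214),ham=(272,131),b1=(300,118)).items(): print(nm,back(ct,*px,.005)[:2].round(3))
E
python3 fit.py; python3 - <<'E'
from h import *
b=bot.get_obs();print(Ro.from_rotvec(b['orientation']).as_matrix().round(3),b['time_s'])
E
```

```text
short foot z [[ 7.02282697e-02 -9.01775431e-02  2.94753868e-05]]
stand [0.52806934 0.1496404  0.2087238  0.07606576] [-0.2 -1.2  1.2 -0.6  1.  -0.6  0.4 -0.5 -1.6 -2.2 -0.9 -0.6 -1.2 -1.1]
wedge [ 0.63806039 -0.00519655  1.66817768] [ 0.5 -1.4  0.6 -0.4 -0.5  1.   0.4 -0.4 -0.8  0.1 -0.3  0.5 -0.9 -1.5
  0.1 -1. ]
foot [ 6.15458497e-01  7.59725127e-02 -4.21003858e-04] nose [0.63222674 0.05451918 0.002     ] along 0.02298202072601586 lat(left+) 0.014602948420655003 askew -0.11134244184136621
[5.2930e-01 1.5480e-01 2.0410e-01 7.2000e-02 6.3720e-01 1.4000e-03
 1.6805e+00 1.2390e+00 9.5890e-01 1.0945e+00 1.6202e+00] [-0.4 -0.5  0.6  0.3  0.4 -0.   0.1 -0.  -0.6 -1.6  0.   0.1  0.1 -0.2
 -0.3 -0.4 -0.4  0.6 -0.1  1.3  1.  -0.  -0.2  0.5  0.2  0.8 -0.7 -0.9
  0.2 -0.4  0.4  0.3  0.3  0.5 -0. ]
foot [6.16302924e-01 8.07489022e-02 3.15575652e-05] nose [0.63058821 0.06108826 0.002     ] along 0.021106836743253924 lat(left+) 0.012046234308654976 askew -0.09440382963233995
heel [[ 0.64372994 -0.05818997  0.015     ]]
b2thin [ 0.69  -0.155]
b2heel [ 0.689 -0.269]
b3a [ 0.591 -0.123]
b3b [ 0.471 -0.145]
b3c [ 0.48  -0.183]
ham [ 0.756 -0.05 ]
b1 [ 0.8   -0.142]
[[ 0.329  0.944 -0.001]
 [ 0.944 -0.329 -0.002]
 [-0.002  0.    -1.   ]] 0.1
```

```bash
cat > plan.py <<'E'
import sys
from h import *
def plan(target,yawdeg,n,vmax=40):
    b=bot.get_obs();p=b['position'].copy();R=Ro.from_rotvec(b['orientation'])
    Rt=Ro.from_euler('z',yawdeg,degrees=True)*Ro.from_euler('x',180,degrees=True)
    print('now',p.round(4),'yaw',np.degrees(np.arctan2(*R.as_matrix()[[1,0],0])).round(2),'F',b['force'].round(1),'t',b['time_s'])
    for i in range(n):
        dp=np.array(target)-p;L=np.linalg.norm(dp);dp*=min(1,vmax/1e3/max(L,1e-9))
        rv=(R.inv()*Rt).as_rotvec(degrees=True);rv*=min(1,7/max(np.linalg.norm(rv),1e-9))
        print((R.inv().apply(dp)*1e3).round(1).tolist(),rv.round(1).tolist())
        p=p+dp;R=R*Ro.from_rotvec(rv,degrees=True)
if __name__=='__main__':
    a=[float(v) for v in sys.argv[1:]];plan(a[:3],a[3],int(a[4]),a[5] if len(a)>5 else 40)
E
python3 plan.py .181 .519 .35 70.8 3 35
```

```text
now [0.181  0.5187 0.2493] yaw 70.77 F [-0.5 -0.2 -0. ] t 0.1
[0.0, -0.0, -35.0] [0.0, 0.1, -0.0]
[0.1, -0.0, -35.0] [-0.0, -0.0, 0.0]
[0.1, -0.0, -30.7] [-0.0, -0.0, -0.0]
```

>>> {"op": "play_rows", "data": {"deltas": [{"claw":22,"linear":[0,0,-35],"delta_rot":[0,0,0]},{"claw":22,"linear":[0,0,-35],"delta_rot":[0,0,0]},{"claw":22,"linear":[0,0,-35],"delta_rot":[0,0,0]}]}}

```text
time_s: 0.35
position: [0.1789, 0.5122, 0.3443]
orientation: [2.545, 1.808, -0.041]
force: [0.3, 0.9, 0.4]
grip_width: 0.052
```

```bash
python3 plan.py .644 -.097 .35 6.3 5
```

```text
now [0.1789 0.5122 0.3443] yaw 70.77 F [0.3 0.9 0.4] t 0.35
[-22.0, 33.4, 0.5] [0.1, 0.2, 7.0]
[-17.8, 35.8, 0.3] [0.1, 0.2, 7.0]
[-13.3, 37.7, 0.2] [0.1, 0.2, 7.0]
[-8.6, 39.1, 0.1] [0.1, 0.2, 7.0]
[-3.8, 39.8, -0.0] [0.1, 0.2, 7.0]
```

>>> {"op": "play_rows", "data": {"deltas": [{"claw":22,"linear":[-22,33,0],"delta_rot":[0,0,7]},{"claw":22,"linear":[-18,36,0],"delta_rot":[0,0,7]},{"claw":22,"linear":[-13,38,0],"delta_rot":[0,0,7]},{"claw":22,"linear":[-9,39,0],"delta_rot":[0,0,7]},{"claw":22,"linear":[-4,40,0],"delta_rot":[0,0,7]}]}}

```text
time_s: 0.77
position: [0.2955, 0.3604, 0.3526]
orientation: [2.982, 0.965, -0.021]
force: [0.6, -0.1, 1.3]
grip_width: 0.0221
```

```bash
python3 plan.py .644 -.097 .35 6.3 5
```

```text
now [0.2955 0.3604 0.3526] yaw 35.86 F [ 0.6 -0.1  1.3] t 0.7667
[1.0, 40.0, 0.3] [0.1, 0.2, 7.0]
[5.9, 39.6, 0.2] [0.1, 0.2, 7.0]
[10.7, 38.6, 0.2] [0.1, 0.2, 7.0]
[15.3, 37.0, 0.2] [0.1, 0.2, 7.0]
[19.7, 34.8, 0.2] [0.0, 0.0, 1.6]
```

>>> {"op": "play_rows", "data": {"deltas": [{"claw":22,"linear":[1,40,0],"delta_rot":[0,0,7]},{"claw":22,"linear":[6,39,0],"delta_rot":[0,0,7]},{"claw":22,"linear":[11,38,0],"delta_rot":[0,0,7]},{"claw":22,"linear":[15,37,0],"delta_rot":[0,0,7]},{"claw":22,"linear":[20,35,0],"delta_rot":[0,0,1.6]}]}}

```text
time_s: 1.18
position: [0.4181, 0.1924, 0.3518]
orientation: [3.128, 0.145, -0.02]
force: [0.9, 0.8, -0.1]
grip_width: 0.0219
```

```bash
python3 plan.py .644 -.097 .35 6.3 5
```

```text
now [0.4181 0.1924 0.3518] yaw 5.31 F [ 0.9  0.8 -0.1] t 1.1833
[21.6, 33.7, 0.2] [0.6, 0.8, -1.0]
[21.0, 34.0, 0.2] [-0.0, -0.0, -0.0]
[21.0, 34.0, 0.2] [-0.0, 0.0, 0.0]
[21.0, 34.0, 0.2] [0.0, -0.0, 0.0]
[21.0, 34.0, 0.2] [0.0, 0.0, 0.0]
```

>>> {"op": "play_rows", "data": {"deltas": [{"claw":22,"linear":[21,34,0],"delta_rot":[0.5,0.8,-1]},{"claw":22,"linear":[21,34,0],"delta_rot":[0,0,0]},{"claw":22,"linear":[21,34,0],"delta_rot":[0,0,0]},{"claw":22,"linear":[21,34,0],"delta_rot":[0,0,0]},{"claw":22,"linear":[21,34,0],"delta_rot":[0,0,0]}]}}

```text
time_s: 1.6
position: [0.5428, 0.0261, 0.3508]
orientation: [-3.136, -0.175, 0.001]
force: [0.5, -0.3, -0.9]
grip_width: 0.0219
```

```bash
python3 plan.py .644 -.097 .3 6.3 5
```

```text
now [0.5428 0.0261 0.3508] yaw 6.39 F [ 0.5 -0.3 -0.9] t 1.6
[20.8, 32.0, 12.1] [-0.1, 0.0, 0.1]
[20.8, 31.9, 12.1] [-0.0, 0.0, 0.0]
[20.8, 31.9, 12.1] [0.0, -0.0, -0.0]
[20.8, 31.9, 12.1] [0.0, -0.0, -0.0]
[3.8, 5.8, 2.2] [0.0, -0.0, -0.0]
```

>>> {"op": "play_rows", "data": {"deltas": [{"claw":22,"linear":[21,32,12],"delta_rot":[0,0,0]},{"claw":22,"linear":[21,32,12],"delta_rot":[0,0,0]},{"claw":22,"linear":[21,32,12],"delta_rot":[0,0,0]},{"claw":22,"linear":[21,32,12],"delta_rot":[0,0,0]},{"claw":22,"linear":[5,10,3],"delta_rot":[0,0,0]}]}}

```text
time_s: 2.02
position: [0.6509, -0.113, 0.2948]
orientation: [3.135, 0.165, -0.005]
force: [-2.2, 0.2, -0.8]
grip_width: 0.0218
```

```bash
python3 plan.py .644 -.097 .15 6.3 5; python3 -c "
from h import *
cam('wrist','w1.png')"
```

```text
now [ 0.6509 -0.113   0.2948] yaw 6.04 F [-2.2  0.2 -0.8] t 2.0167
[-1.3, -4.6, 39.7] [0.1, 0.2, -0.3]
[-1.4, -4.6, 39.7] [-0.0, 0.0, 0.0]
[-1.4, -4.6, 39.7] [0.0, 0.0, 0.0]
[-0.9, -3.0, 25.7] [0.0, 0.0, 0.0]
[0.0, 0.0, 0.0] [0.0, 0.0, 0.0]
```

View pics/w1.png

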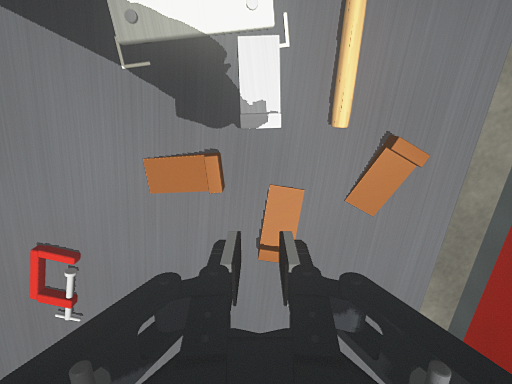

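The wrist view shows the steel wedge at (260,80), nose at row 36 by the plate corner (273,25), and rear face at row ~120. The brown wedges lie clear at (185,172), (282,222) and (388,178).

```bash
python3 - <<'E'
from h import *
c=pickle.load(open('pics/w1.png.pkl','rb'));P=np.load('p0.npz')
im=cv2.resize(cv2.imread('pics/w1.png')[0:140,100:300],None,fx=4,fy=4,interpolation=cv2.INTER_CUBIC);cv2.imwrite('pics/w1c.png',im)
over(c,wpose(P['wp'],W),WE,im,(100,0),4,(0,160,0));over(c,spose(P['sp'],S),SE,im,(100,0),4,(0,0,255));cv2.imwrite('pics/w1o.png',im)
E
```

```text
(no output)
```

View pics/w1o.png

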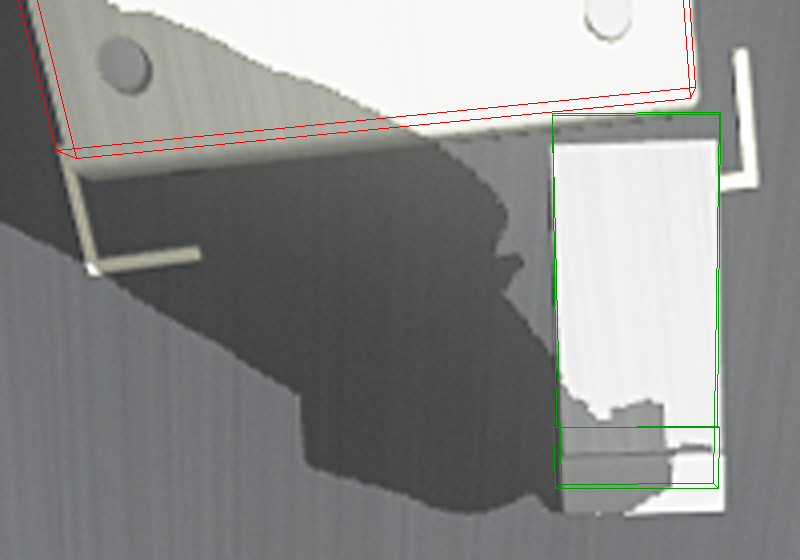

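View pics/w1c.png

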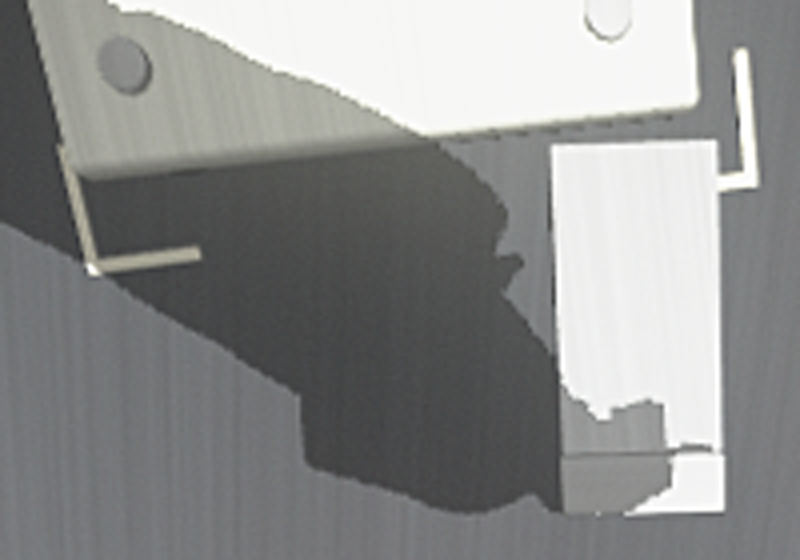

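```bash
cat > fitw.py <<'E'
from h import *
c=pickle.load(open('pics/w1.png.pkl','rb'));P=np.load('p0.npz')
u=lambda x,y:np.array([(x+.5)/4-.5+100,(y+.5)/4-.5])
wo=[(10,554,145),(11,716,141),(5,563,512),(4,724,512)]
g=lambda p:np.concatenate([proj(c,wpose(p,W)[i])-u(x,y) for i,x,y in wo])
r=least_squares(g,P['wp']);wp=r.x;print(wp,r.fun.round(1))
sc=np.array([[70,-90,56],[-70,-90,56],[95,-115,50],[-95,-115,50]])/1e3
px=[(608,12),(125,63),(697,106),(75,178)]
g=lambda p:np.concatenate([proj(c,spose([*p,.072],sc)[i])-u(*px[i]) for i in range(4)])
r=least_squares(g,P['sp'][:3]);sp=np.r_[r.x,.072];print(sp,r.fun.round(1))
sf=spose(sp,np.array([[.07,-.09,.008]]))[0];n=wpose(wp,np.array([[.06,0,.002]]))[0]
d=np.array([np.cos(wp[2]),np.sin(wp[2])]);e=(sf-n)[:2]
print('foot',sf,'nose',n,'along',e@d,'lat(left+)',e@[-d[1],d[0]],'askew',wp[2]-sp[2]-np.pi/2)
print('heel',wpose(wp,np.array([[-.06,0,.015]])))
np.savez('p1.npz',sp=sp,wp=wp)
im=cv2.imread('pics/w1c.png')
over(c,wpose(wp,W),WE,im,(100,0),4,(0,160,0));over(c,spose(sp,S),SE,im,(100,0),4,(0,0,255));cv2.imwrite('pics/w1p.png',im)
E
python3 fitw.py
```

```text
[ 0.63909343 -0.00694457  1.69973619] [-0.5 -0.3  0.7 -0.4 -0.3  0.8  0.1 -0.1]
[0.53030031 0.14951589 0.21721372 0.072     ] [ 0.1 -0.   0.1  0.7  0.6 -0.1 -0.7 -0.5]
foot [6.18312467e-01 7.65922376e-02 2.94753868e-05] nose [0.63137845 0.05255736 0.002     ] along 0.025515420457241807 lat(left+) 0.009867049718282294 askew -0.08827385598136961
heel [[ 0.6468084  -0.06644649  0.015     ]]
```

View pics/w1p.png

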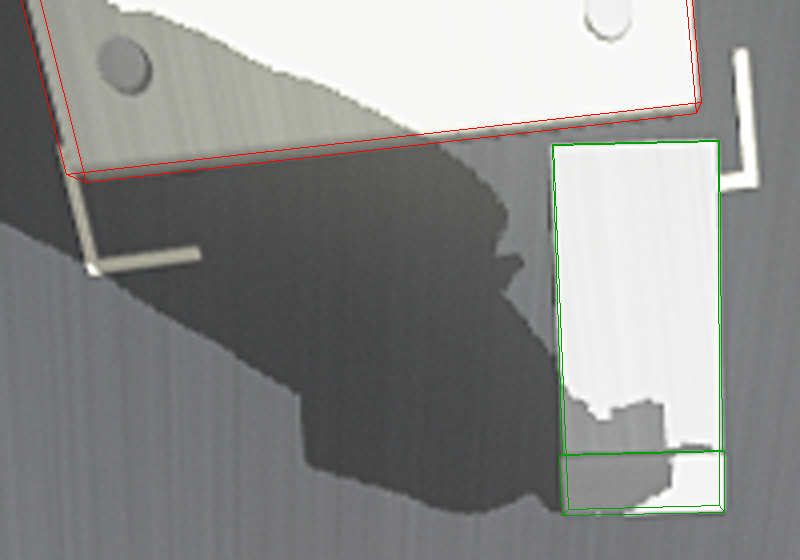

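```bash
python3 plan.py .650 -.095 .15 7.4 5
```

```text
now [ 0.6505 -0.1139  0.2945] yaw 5.94 F [-0.5 -2.1 -1.7] t 2.0667
[0.6, -5.3, 39.6] [0.2, 0.2, -1.5]
[0.5, -5.2, 39.7] [-0.0, -0.0, -0.0]
[0.5, -5.2, 39.7] [0.0, 0.0, 0.0]
[0.3, -3.3, 25.5] [0.0, 0.0, 0.0]
[0.0, 0.0, 0.0] [0.0, 0.0, 0.0]
```

>>> {"op": "play_rows", "data": {"deltas": [{"claw":22,"linear":[0.5,-5,40],"delta_rot":[0.2,0.2,-1.5]},{"claw":22,"linear":[0.5,-5,40],"delta_rot":[0,0,0]},{"claw":22,"linear":[0.5,-5,40],"delta_rot":[0,0,0]},{"claw":22,"linear":[0,-3,25],"delta_rot":[0,0,0]},{"claw":22,"linear":[0,0,0],"delta_rot":[0,0,0]}]}}

```text
time_s: 2.48
position: [0.6502, -0.0979, 0.1478]
orientation: [3.135, 0.198, 0.002]
force: [-0.9, 0.4, -1.2]
grip_width: 0.0218
```

```bash
python3 plan.py .650 -.095 .032 7.4 5 30
```

```text
now [ 0.6502 -0.0979  0.1478] yaw 7.24 F [-0.9  0.4 -1.2] t 2.4833
[0.0, -0.8, 30.0] [0.0, -0.1, -0.2]
[0.0, -0.8, 30.0] [-0.0, 0.0, 0.0]
[0.0, -0.8, 30.0] [0.0, 0.0, 0.0]
[0.0, -0.7, 25.9] [0.0, 0.0, 0.0]
[0.0, 0.0, 0.0] [0.0, 0.0, 0.0]
```

>>> {"op": "play_rows", "data": {"deltas": [{"claw":22,"linear":[0,0,30],"delta_rot":[0,0,0]},{"claw":22,"linear":[0,-1,30],"delta_rot":[0,0,0]},{"claw":22,"linear":[0,-1,30],"delta_rot":[0,0,0]},{"claw":22,"linear":[0,0,20],"delta_rot":[0,0,0]},{"claw":22,"linear":[0,0,5],"delta_rot":[0,0,0]}]}}

```text
time_s: 2.9
position: [0.6547, -0.0921, 0.0369]
orientation: [-3.134, -0.208, -0.018]
force: [-0.7, -0.2, -1.1]
grip_width: 0.022
```

```bash
python3 plan.py .648 -.077 .032 7.4 3 5; python3 -c "
from h import *
cam('wrist','w2.png')"
```

```text
now [ 0.6547 -0.0921  0.0369] yaw 7.58 F [-0.7 -0.2 -1.1] t 2.9
[-1.4, -4.6, 1.4] [0.0, -0.6, 0.2]
[-1.4, -4.6, 1.4] [-0.0, 0.0, 0.0]
[-1.4, -4.6, 1.4] [-0.0, -0.0, -0.0]
```

View pics/w2.png

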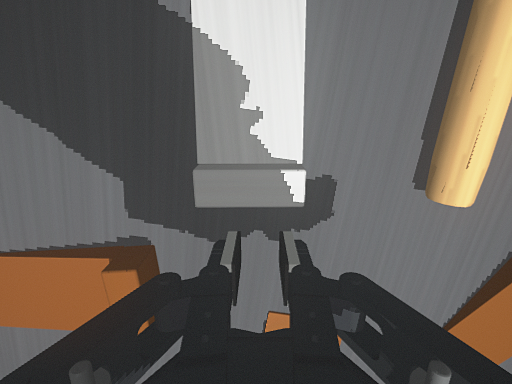

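The wrist view shows the fingertips centred at about (260,240) and the heel face at (250,188). The tips are a few mm too far right and clear of the brown wedges. I'll shift left, lower slightly and approach.

>>> {"op": "play_rows", "data": {"deltas": [{"claw":22,"linear":[-6,0,4],"delta_rot":[0,-0.6,0.1]},{"claw":22,"linear":[0,-4,1],"delta_rot":[0,0,0]},{"claw":22,"linear":[0,-4,0],"delta_rot":[0,0,0]},{"claw":22,"linear":[0,-4,0],"delta_rot":[0,0,0]}]}}

```text
time_s: 3.28
position: [0.651, -0.082, 0.0391]
orientation: [3.132, 0.204, 0.015]
force: [-0.2, -0.2, 0.4]
grip_width: 0.0219
```

```bash
python3 plan.py .6475 -.070 .032 7.4 3 5
```

```text
now [ 0.651  -0.082   0.0391] yaw 7.46 F [-0.2 -0.2  0.4] t 3.2833
[-0.7, -4.3, 2.4] [0.2, -0.5, 0.1]
[-0.7, -4.3, 2.5] [-0.0, -0.0, 0.0]
[-0.6, -3.8, 2.2] [-0.0, -0.0, -0.0]
```

>>> {"op": "play_rows", "data": {"deltas": [{"claw":22,"linear":[-1,0,5],"delta_rot":[0,-0.4,0]},{"claw":22,"linear":[0,0,3],"delta_rot":[0,0,0]},{"claw":22,"linear":[0,0,0],"delta_rot":[0,0,0]}]}}

```text
time_s: 3.53
position: [0.6527, -0.0798, 0.0342]
orientation: [3.132, 0.209, 0.014]
force: [-0.6, -0.7, -0.1]
grip_width: 0.0216
```

```bash
python3 plan.py .6475 -.070 .032 7.4 3 5
```

```text
now [ 0.6527 -0.0798  0.0342] yaw 7.63 F [-0.6 -0.7 -0.1] t 3.5333
[-1.7, -4.6, 1.0] [0.2, -0.5, 0.2]
[-1.7, -4.6, 1.0] [-0.0, 0.0, 0.0]
[-0.5, -1.2, 0.3] [0.0, 0.0, 0.0]
```

>>> {"op": "play_rows", "data": {"deltas": [{"claw":22,"linear":[-3,-3,2],"delta_rot":[0,-0.3,0.1]},{"claw":22,"linear":[-2,-4,1],"delta_rot":[0,0,0]},{"claw":22,"linear":[0,-4,0],"delta_rot":[0,0,0]},{"claw":22,"linear":[0,-4,0],"delta_rot":[0,0,0]}]}}

```text
time_s: 3.87
position: [0.6463, -0.0703, 0.0319]
orientation: [3.125, 0.199, 0.01]
force: [-0.4, -2.6, 0.3]
grip_width: 0.0218
```

```bash
python3 plan.py .6455 -.055 .030 7.4 3 5
```

```text
now [ 0.6463 -0.0703  0.0319] yaw 7.3 F [-0.4 -2.6  0.3] t 3.8667
[0.4, -5.0, 0.6] [0.6, -0.3, -0.1]
[0.4, -4.9, 0.6] [-0.0, 0.0, 0.0]
[0.4, -4.9, 0.6] [-0.0, 0.0, 0.0]
```

```bash
python3 -c "
from h import *
cam('wrist','w3.png')"
```

```text
(no output)
```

View pics/w3.png

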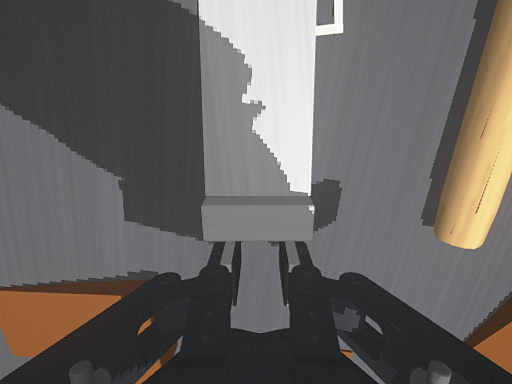

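The wrist view shows both fingertips touching the heel's rear face at row 241, centred on it (258 against 258). Now I push.

>>> {"op": "play_rows", "data": {"deltas": [{"claw":22,"linear":[0,-5,0],"delta_rot":[0.3,0,0]},{"claw":22,"linear":[0,-5,0],"delta_rot":[0,0,0]},{"claw":22,"linear":[0,-5,0],"delta_rot":[0,0,0]},{"claw":22,"linear":[0,-5,0],"delta_rot":[0,0,0]}]}}

```text
time_s: 4.25
position: [0.6434, -0.0559, 0.0321]
orientation: [3.121, 0.193, 0.011]
force: [0.5, -4.8, -1.3]
grip_width: 0.0215
```

```bash
python3 plan.py .6455 -.055 .030 7.4 1 5
```

```text
now [ 0.6434 -0.0559  0.0321] yaw 7.1 F [ 0.5 -4.8 -1.3] t 4.25
[2.2, -0.7, 2.1] [0.9, -0.3, -0.3]
```

>>> {"op": "play_rows", "data": {"deltas": [{"claw":22,"linear":[0,-5,1],"delta_rot":[0.5,0,-0.2]},{"claw":22,"linear":[0,-5,0],"delta_rot":[0,0,0]},{"claw":22,"linear":[0,-5,0],"delta_rot":[0,0,0]}]}}

```text
time_s: 4.5
position: [0.6423, -0.0494, 0.0323]
orientation: [3.116, 0.192, 0.014]
force: [1.0, -4.9, -2.6]
grip_width: 0.0219
```

```bash
python3 plan.py .640 -.0 .030 7.4 1 5;  python3 - <<'E'
from h import *
c=cam('side','s4.png');cv2.imwrite('pics/s4c.png',cv2.resize(c['frame'][100:220,180:330,::-1],None,fx=5,fy=5,interpolation=cv2.INTER_CUBIC))
E
```

```text
now [ 0.6423 -0.0494  0.0323] yaw 7.05 F [ 1.  -4.9 -2.6] t 4.5
[0.4, -5.0, 0.1] [1.2, -0.5, -0.4]
```

View pics/s4c.png

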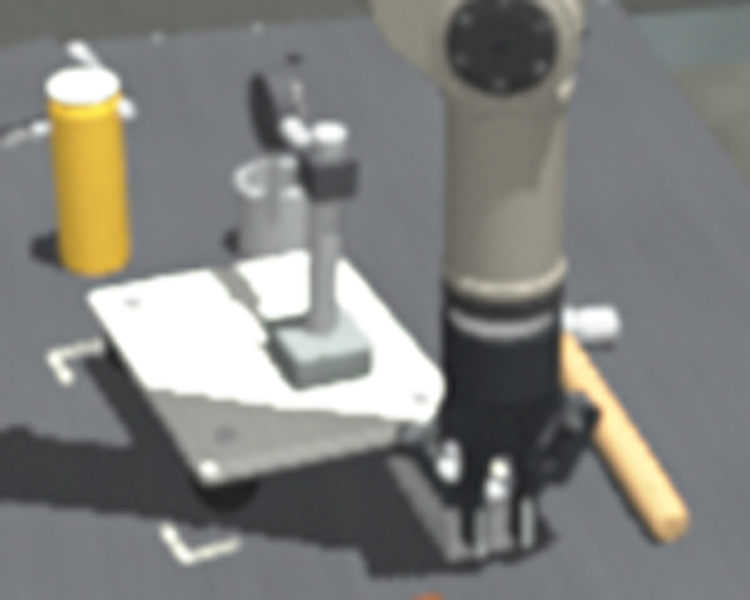

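>>> {"op": "play_rows", "data": {"deltas": [{"claw":22,"linear":[0,-6,0],"delta_rot":[0.7,0,-0.3]},{"claw":22,"linear":[0,-6,0],"delta_rot":[0.3,0,0]},{"claw":22,"linear":[0,-6,0],"delta_rot":[0,0,0]}]}}

```text
time_s: 4.8
position: [0.6397, -0.0351, 0.0319]
orientation: [3.127, 0.197, 0.013]
force: [0.6, -5.8, 0.1]
grip_width: 0.0218
```

```bash
python3 plan.py .640 -.0 .030 7.4 1 5;  python3 - <<'E'
from h import *
c=cam('wrist','w5.png')
E
```

```text
now [ 0.6397 -0.0351  0.0319] yaw 7.19 F [ 0.6 -5.8  0.1] t 4.8
[0.7, -5.0, 0.2] [0.5, -0.4, -0.2]
```

View pics/w5.png

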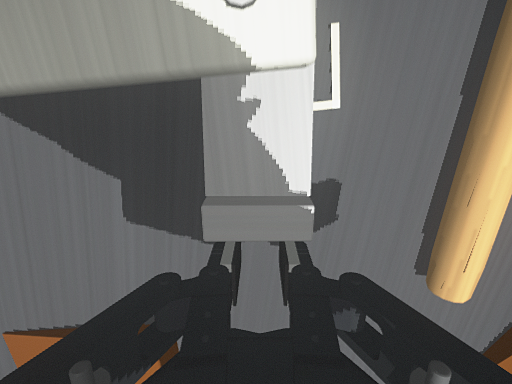

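>>> {"op": "play_rows", "data": {"deltas": [{"claw":22,"linear":[0,-6,0],"delta_rot":[0.4,0,-0.2]},{"claw":22,"linear":[0,-6,0],"delta_rot":[0,0,0]},{"claw":22,"linear":[0,-6,0],"delta_rot":[0,0,0]}]}}

```text
time_s: 5.1
position: [0.6371, -0.0186, 0.0318]
orientation: [3.131, 0.2, 0.012]
force: [0.1, -4.6, -0.7]
grip_width: 0.0219
```

```bash
python3 plan.py .640 -.0 .030 7.4 1 5;  python3 - <<'E'
from h import *
c=cam('wrist','w6.png')
c=cam('top','t6.png');cv2.imwrite('pics/t6c.png',cv2.resize(c['frame'][140:260,150:300,::-1],None,fx=5,fy=5,interpolation=cv2.INTER_CUBIC))
E
```

```text
now [ 0.6371 -0.0186  0.0318] yaw 7.32 F [ 0.1 -4.6 -0.7] t 5.1
[1.4, -4.8, 0.5] [0.3, -0.4, -0.1]
```

View pics/t6c.png

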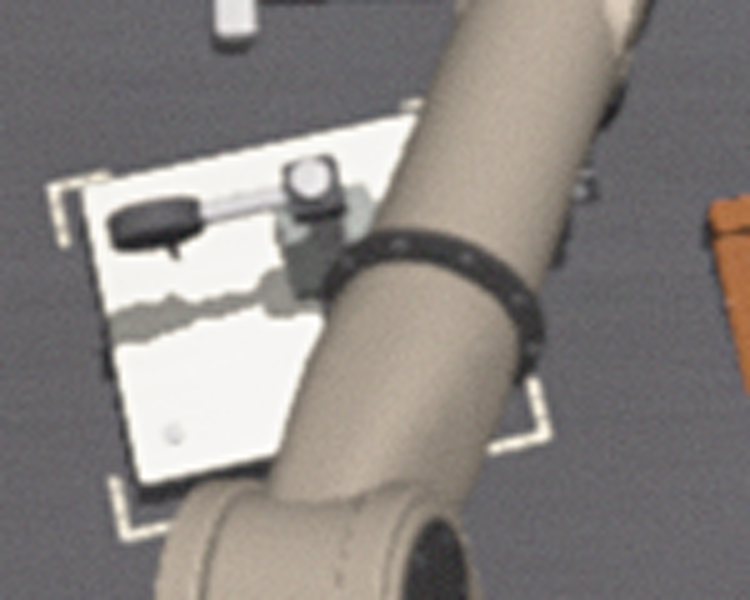

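```bash
python3 - <<'E'
from h import *
c=cam('side','s6.png');cv2.imwrite('pics/s6c.png',cv2.resize(c['frame'][100:220,180:330,::-1],None,fx=5,fy=5,interpolation=cv2.INTER_CUBIC))
E
```

```text
(no output)
```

View pics/s6c.png

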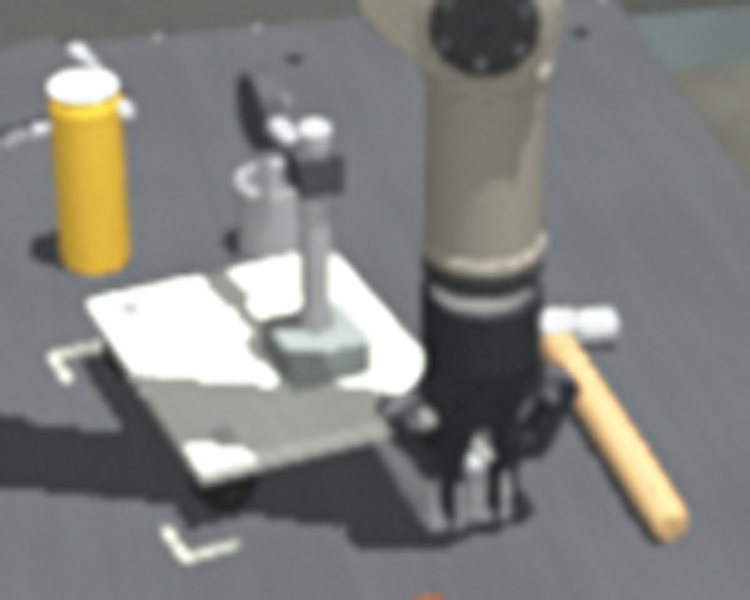

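View pics/w6.png

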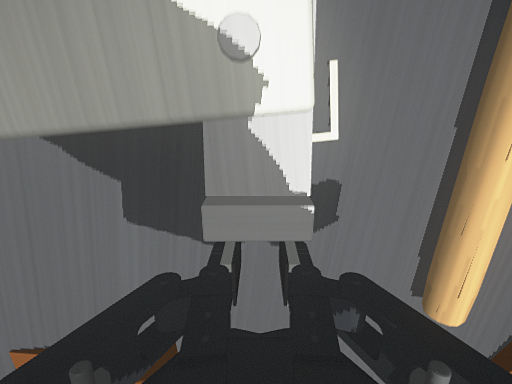

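```bash
cat > lean.py <<'E'
import sys
from h import *
P=np.load('p0.npz');sp0=P['sp'];o=P['o']
T=np.array((150,140));D=np.array((180,100))
C={'t':pickle.load(open('pics/top0.png.pkl','rb')),'s':pickle.load(open('pics/side0.png.pkl','rb'))}
off={'t':T,'s':D};oo={'t':o[:2],'s':o[2:]}
# feature, cam, own xyz (None=column cap), initial crop px
F=[('t','cap',(323,152)),('s','cap',(337,132)),('t',(-95,115,54),(87,180)) if 0 else ('t',(95,115,54),(87,180)),('t',(-95,115,54),(140,475)),('t',(-70,90,55),(175,427)),
   ('s',(-95,115,54),(92,290)),('s',(-95,-115,54),(207,477)),('s',(-70,90,55),(135,300)),('t',(70,-90,55),(413,150)),('t',(-70,-90,55),(463,363)),('s',(-70,-90,55),(226,438)),('s',(70,-90,55),(421,401)),('t',(95,-115,54),(452,110)),('t',(-95,-115,54),(512,395)),('s',(95,-115,54),(470,417))]
i0=[(np.array(p)+.5)/5-.5+off[k] for k,_,p in F]
# column cap own position
caps=[j for j,f in enumerate(F) if f[1]=='cap']
g=lambda q:np.concatenate([proj(C[F[j][0]],spose(sp0,q[None])[0])+oo[F[j][0]]-i0[j] for j in caps])
r=least_squares(g,[.0,.03,.23]);cap=r.x;print('cap',cap.round(4),r.fun.round(2))
own=[cap if f[1]=='cap' else np.array(f[1])/1e3 for f in F]
res0=[proj(C[f[0]],spose(sp0,own[j][None])[0])+oo[f[0]]-i0[j] for j,f in enumerate(F)]
im0={'t':cv2.imread('pics/top0.png'),'s':cv2.imread('pics/side0.png')}
def run(tf,sf,verbose=True):
    im1={'t':cv2.imread(tf),'s':cv2.imread(sf)}
    pts=[];use=[]
    for k in 'ts':
        if im1[k] is None: continue
        js=[j for j,f in enumerate(F) if f[0]==k]
        a=np.float32([i0[j] for j in js])[:,None]
        kw=dict(winSize=(11,11),maxLevel=2)
        A=cv2.cvtColor(im0[k],6);B=cv2.cvtColor(im1[k],6)
        b,st,e=cv2.calcOpticalFlowPyrLK(A,B,a,None,**kw);a2,st2,_=cv2.calcOpticalFlowPyrLK(B,A,b,None,**kw)
        for j,p,s,s2,ee,d in zip(js,b[:,0],st,st2,e,np.linalg.norm(a2-a,axis=2)[:,0]):
            if s[0] and s2[0] and d<.3 and ee[0]<12: use.append((j,p))
            if verbose: print(k,F[j][1],(p-i0[j]).round(2),'err',ee.round(1),'fb',d.round(2))
    def h(p):
        q=[]
        for j,x in use:
            f=F[j]; q.append(proj(C[f[0]],spose2(p,own[j][None])[0])+oo[f[0]]-res0[j]-x)
        return np.concatenate(q)
    r=least_squares(h,[*sp0[:3],0,0],loss='soft_l1',f_scale=.3)
    print('shift mm',((r.x[:2]-sp0[:2])*1e3).round(1),'dyaw',(r.x[2]-sp0[2]).round(4),'lean(diag)',r.x[3].round(4),'other',r.x[4].round(4),'res',np.abs(h(r.x)).max().round(2))
    return r.x
AX2=np.array([-90,70,0])/np.hypot(70,90)
def spose2(p,pts):
    L=Ro.from_rotvec(AX*p[3]+AX2*p[4]).as_matrix()
    return (pts@L.T)@Ro.from_euler('z',p[2]).as_matrix().T+[p[0],p[1],0]
if __name__=='__main__': run(sys.argv[1],sys.argv[2])
E
python3 lean.py pics/t6.png pics/s6.png; python3 lean.py pics/top0.png pics/side0.png|tail -1
```

```text
cap [ 0.0228 -0.0285  0.2353] [-0.    0.1   0.11 -0.03]
t cap [27.92  2.61] err [41.5] fb 55.18
t (95, 115, 54) [-0.33  0.22] err [6.6] fb 0.03
t (-95, 115, 54) [0.02 1.3 ] err [8.1] fb 0.02
t (-70, 90, 55) [-0.24  1.5 ] err [1.1] fb 0.0
t (70, -90, 55) [ 2.81 -0.45] err [89.] fb 20.43
t (-70, -90, 55) [-1.62 16.45] err [112.8] fb 17.66
t (95, -115, 54) [-10.65   4.9 ] err [35.5] fb 23.35
t (-95, -115, 54) [-45.54  11.17] err [26.9] fb 0.22
s cap [-4.39 -1.27] err [4.1] fb 0.01
s (-95, 115, 54) [-0.82  1.74] err [8.6] fb 0.04
s (-95, -115, 54) [-1.05 -0.09] err [2.4] fb 0.0
s (-70, 90, 55) [-0.94  1.7 ] err [2.] fb 0.03
s (-70, -90, 55) [-0.94 -1.08] err [68.3] fb 36.28
s (70, -90, 55) [-6.67 -8.68] err [11.5] fb 15.2
s (95, -115, 54) [-43.22   8.57] err [39.5] fb 0.86
shift mm [ 0.1 -0.3] dyaw -0.0032 lean(diag) 0.0096 other -0.0007 res 0.54
shift mm [-0. -0.] dyaw 0.0 lean(diag) 0.072 other 0.0 res 0.0
```

>>> {"op": "play_rows", "data": {"deltas": [{"claw":22,"linear":[0.5,-3,0],"delta_rot":[0,0,0]},{"claw":22,"linear":[0,-3,0],"delta_rot":[0,0,0]},{"claw":22,"linear":[0,-1,0],"delta_rot":[0,0,0]}]}}

```text
time_s: 5.5
position: [0.6366, -0.0125, 0.0319]
orientation: [3.129, 0.201, 0.012]
force: [1.0, -5.2, -1.5]
grip_width: 0.0222
```

```bash
python3 - <<'E'
from h import *
cam('top','t7.png');cam('side','s7.png')
E
python3 plan.py .640 -.0 .030 7.4 1 5; python3 lean.py pics/t7.png pics/s7.png
```

```text
now [ 0.6366 -0.0125  0.0318] yaw 7.34 F [-0.  -4.4 -0.6] t 5.6
[1.9, -4.6, 0.7] [0.4, -0.4, -0.1]
cap [ 0.0228 -0.0285  0.2353] [-0.    0.1   0.11 -0.03]
t cap [25.81  3.25] err [41.7] fb 232.74
t (95, 115, 54) [-0.31  0.23] err [7.2] fb 0.03
t (-95, 115, 54) [0.02 1.41] err [9.] fb 0.03
t (-70, 90, 55) [-0.47  1.71] err [0.8] fb 0.0
t (70, -90, 55) [27.53 23.42] err [140.3] fb 50.94
t (-70, -90, 55) [-17.53  10.7 ] err [72.] fb 66.18
t (95, -115, 54) [-13.16   5.59] err [34.7] fb 18.71
t (-95, -115, 54) [-47.24  11.61] err [27.5] fb 0.23
s cap [-4.68 -1.29] err [5.4] fb 0.0
s (-95, 115, 54) [-0.94  1.82] err [8.6] fb 0.05
s (-95, -115, 54) [-1.14 -0.11] err [3.] fb 0.0
s (-70, 90, 55) [-1.   1.8] err [2.3] fb 0.02
s (-70, -90, 55) [-1.94 -1.97] err [67.4] fb 36.74
s (70, -90, 55) [-7.36 -9.39] err [15.1] fb 14.34
s (95, -115, 54) [-41.39   8.09] err [39.4] fb 0.63
shift mm [-0.1 -0.2] dyaw -0.0039 lean(diag) 0.0067 other -0.0011 res 0.6
```

```bash
python3 - <<'E'
from h import *
c=cam('wrist','w7.png');im=cv2.resize(c['frame'][0:260,150:400,::-1],None,fx=3,fy=3,interpolation=cv2.INTER_CUBIC)[:600]
cv2.imwrite('pics/w7c.png',im)
E
```

```text
(no output)
```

View pics/w7c.png

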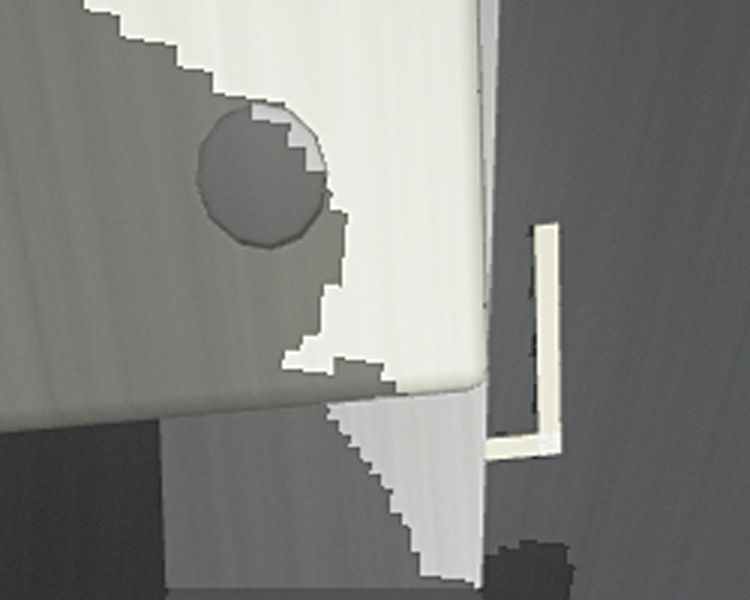

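```bash
cat > fit7.py <<'E'
from h import *
def go(fn,screw,top=(204,312,197),mid=(202,314,206),bot_=(203,313,241),lean=0.005):
    c=pickle.load(open(f'pics/{fn}.png.pkl','rb'))
    ob=[(6,top[0],top[2]),(7,top[1],top[2]),(5,mid[0],mid[2]),(4,mid[1],mid[2]),(1,bot_[0],bot_[2]),(0,bot_[1],bot_[2])]
    g=lambda p:np.concatenate([proj(c,wpose(p,W)[i])-(x,y) for i,x,y in ob])
    r=least_squares(g,[.63,.05,1.7],loss='soft_l1');wp=r.x;print('wedge',wp.round(4),g(wp).round(1))
    z=spose([0,0,.21,lean],np.array([[.07,-.09,.055]]))[0,2]
    s=back(c,*screw,z); # screw
    yaw=.212; o=spose([0,0,yaw,lean],np.array([[.07,-.09,.055],[.07,-.09,.008]]))
    foot=s+o[1]-o[0];n=wpose(wp,np.array([[.06,0,.002]]))[0]
    d=np.array([np.cos(wp[2]),np.sin(wp[2])]);e=(foot-n)[:2]
    print('foot',foot.round(4),'past',-(e@d).round(4),'lat',(e@[-d[1],d[0]]).round(4))
if __name__=='__main__':
    go('w7',(237.2,58.2));go('w6',(239,36),lean=.012)
E
python3 fit7.py
python3 - <<'E'
import sys;sys.path.insert(0,'.')
from h import *
im=cv2.imread('pics/w7.png')[185:250,190:325];cv2.imwrite('pics/w7d.png',cv2.resize(im,None,fx=5,fy=5,interpolation=cv2.INTER_CUBIC))
E
```

```text
wedge [0.627  0.0616 1.6976] [ -4.3  -0.1   4.3  -0.1   0.3  28.6  -0.3  28.5   8.8 -28.8  -8.9 -28.9]
foot [0.6177 0.0776 0.0074] past 0.043 lat 0.0072
wedge [0.6276 0.0555 1.6972] [ -4.3  -0.1   4.3  -0.1   0.3  28.6  -0.3  28.5   8.8 -28.7  -8.9 -28.8]
foot [0.6178 0.0783 0.0067] past 0.0361 lat 0.0068
```

View pics/w7d.png

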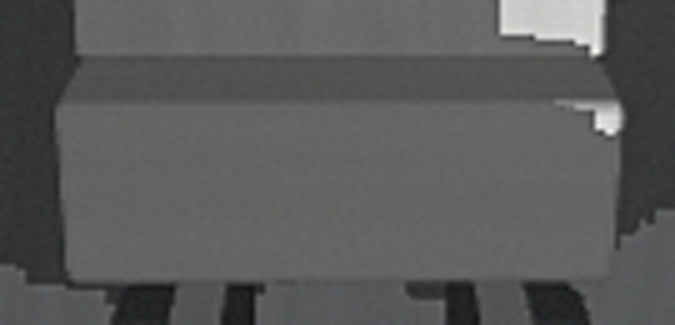

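```bash
sed -i 's/ob=.*/ob=[(8,205.1,195.8),(9,310.7,195.8),(6,201.2,204.9),(7,314.1,204.9),(5,203.2,240.6),(4,312,240.5)]/' fit7.py; python3 fit7.py
```

```text
wedge [0.6275 0.0577 1.697 ] [ 0.1 -0.3 -0.3 -0.2 -1.2 -0.4  1.5 -0.3 -0.7  1.   1.   1. ]
foot [0.6177 0.0776 0.0074] past 0.0391 lat 0.0071
wedge [0.628  0.0516 1.6966] [ 0.1 -0.3 -0.3 -0.2 -1.2 -0.4  1.5 -0.4 -0.7  1.   1.   1. ]
foot [0.6178 0.0783 0.0067] past 0.0322 lat 0.0068
```

>>> {"op": "play_rows", "data": {"deltas": [{"claw":22,"linear":[0,-2.5,0],"delta_rot":[0,0,0]},{"claw":22,"linear":[0,0,0],"delta_rot":[0,0,0]}]}}

```text
time_s: 5.82
position: [0.6365, -0.0121, 0.0319]
orientation: [3.126, 0.198, 0.012]
force: [1.0, -1.1, 0.3]
grip_width: 0.0221
```

```bash
python3 - <<'E'
from h import *
cam('wrist','w8.png');cam('side','s8.png');cam('top','t8.png')
a,b=cv2.imread('pics/w8.png'),cv2.imread('pics/w7.png')
cv2.imwrite('pics/w8c.png',cv2.resize(a[0:250,150:400],None,fx=2.4,fy=2.4,interpolation=cv2.INTER_CUBIC))
E
python3 plan.py .640 -.0 .030 7.4 1 5; python3 lean.py pics/t8.png pics/s8.png|tail -1
```

```text
now [ 0.6364 -0.0121  0.0319] yaw 7.26 F [ 1.8 -4.2 -0.1] t 5.9667
[2.0, -4.5, 0.7] [0.5, -0.4, -0.1]
shift mm [-0.1 -0.2] dyaw -0.0038 lean(diag) 0.0064 other -0.0013 res 0.62
```

View pics/w8c.png

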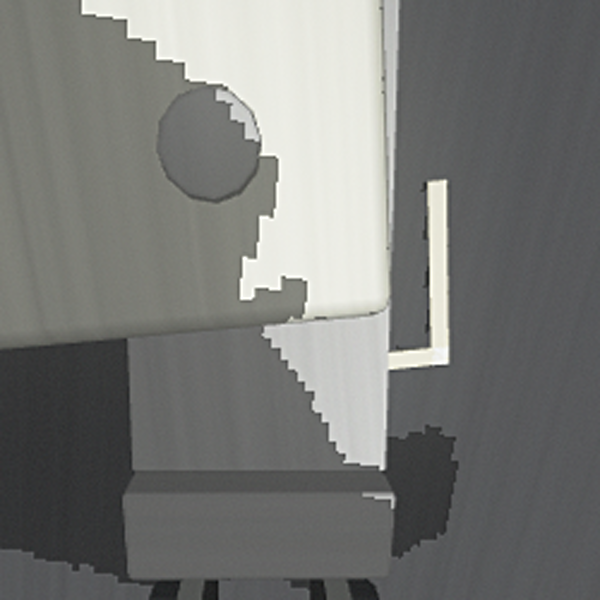

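>>> {"op": "play_rows", "data": {"deltas": [{"claw":22,"linear":[0,-2.5,0],"delta_rot":[0,0,0]},{"claw":22,"linear":[0,-2,0],"delta_rot":[0,0,0]}]}}

```text
time_s: 6.13
position: [0.6363, -0.0116, 0.032]
orientation: [3.121, 0.195, 0.014]
force: [1.4, -6.3, -0.8]
grip_width: 0.0219
```

```bash
python3 - <<'E'
from h import *
cam('side','s9.png');cam('top','t9.png')
E
python3 plan.py .640 -.0 .030 7.4 1 5; python3 lean.py pics/t9.png pics/s9.png|tail -1
```

```text
now [ 0.6363 -0.0116  0.032 ] yaw 7.15 F [ 0.5 -5.  -2.1] t 6.2333
[2.1, -4.5, 0.7] [0.9, -0.4, -0.3]
shift mm [-0.1 -0.2] dyaw -0.0039 lean(diag) 0.006 other -0.0012 res 0.6
```

Time is ample, so I'll back off and measure the stand unobstructed before any last nudge.

>>> {"op": "play_rows", "data": {"deltas": [{"claw":22,"linear":[0,12,0],"delta_rot":[0,0,0]},{"claw":22,"linear":[0,12,0],"delta_rot":[0.9,0,0]},{"claw":22,"linear":[0,2,-35],"delta_rot":[0,0,0]},{"claw":22,"linear":[0,4,-40],"delta_rot":[0,0,0]},{"claw":22,"linear":[0,20,-40],"delta_rot":[0,0,0]}]}}

```text
time_s: 6.65
position: [0.6336, -0.044, 0.1364]
orientation: [-3.104, -0.217, 0.034]
force: [1.5, 0.6, 0.3]
grip_width: 0.0222
```

>>> {"op": "play_rows", "data": {"deltas": [{"claw":22,"linear":[0,40,-10],"delta_rot":[0,0,0]},{"claw":22,"linear":[0,41,0],"delta_rot":[0,0,0]},{"claw":22,"linear":[0,41,0],"delta_rot":[0,0,0]},{"claw":22,"linear":[0,41,0],"delta_rot":[0,0,0]},{"claw":22,"linear":[0,30,0],"delta_rot":[0,0,0]}]}}

```text
time_s: 7.07
position: [0.6743, -0.2203, 0.1531]
orientation: [-3.077, -0.261, -0.006]
force: [-0.2, -0.1, 0.1]
grip_width: 0.022
```

```bash
python3 - <<'E'
from h import *
c=cam('side','s10.png');d=cam('top','t10.png')
cv2.imwrite('pics/t10c.png',cv2.resize(d['frame'][140:260,150:300,::-1],None,fx=5,fy=5,interpolation=cv2.INTER_CUBIC))
cv2.imwrite('pics/s10c.png',cv2.resize(c['frame'][100:220,180:330,::-1],None,fx=5,fy=5,interpolation=cv2.INTER_CUBIC))
E
python3 lean.py pics/t10.png pics/s10.png
```

```text
cap [ 0.0228 -0.0285  0.2353] [-0.    0.1   0.11 -0.03]
t cap [-3.88  1.7 ] err [50.9] fb 1.97
t (95, 115, 54) [-0.3  0.3] err [8.] fb 0.04
t (-95, 115, 54) [0.01 1.35] err [7.5] fb 0.03
t (-70, 90, 55) [-0.59  1.78] err [2.3] fb 0.01
t (70, -90, 55) [-0.58  0.8 ] err [1.9] fb 0.02
t (-70, -90, 55) [-0.77  1.03] err [1.7] fb 0.0
t (95, -115, 54) [-0.17  0.16] err [6.] fb 0.0
t (-95, -115, 54) [-0.3   0.81] err [15.] fb 0.13
s cap [-4.74 -1.29] err [5.9] fb 0.01
s (-95, 115, 54) [-0.95  1.82] err [8.5] fb 0.05
s (-95, -115, 54) [-1.15 -0.12] err [3.2] fb 0.0
s (-70, 90, 55) [-1.05  1.81] err [2.2] fb 0.02
s (-70, -90, 55) [-1.19 -0.13] err [0.6] fb 0.01
s (70, -90, 55) [-1.12 -2.31] err [0.7] fb 0.0
s (95, -115, 54) [-0.93 -2.31] err [7.7] fb 0.46
shift mm [0.  0.1] dyaw -0.0042 lean(diag) 0.0045 other -0.0014 res 0.51
```

View pics/t10c.png

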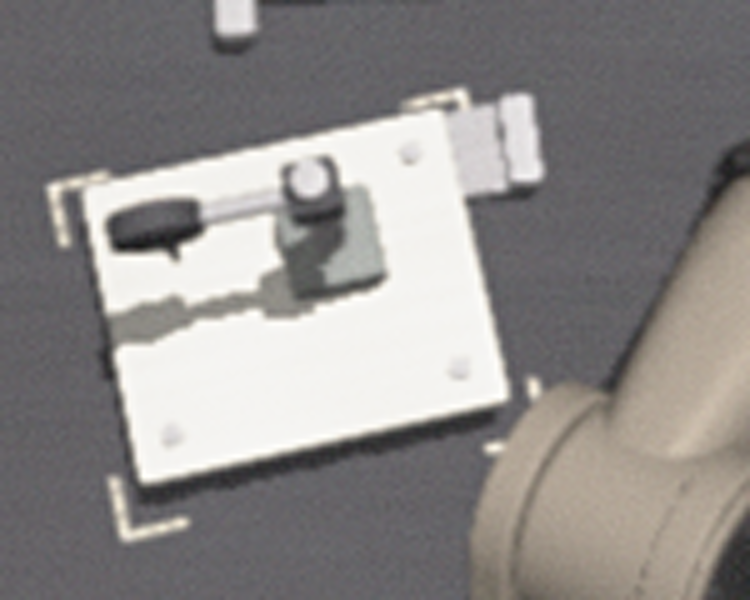

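View pics/s10c.png

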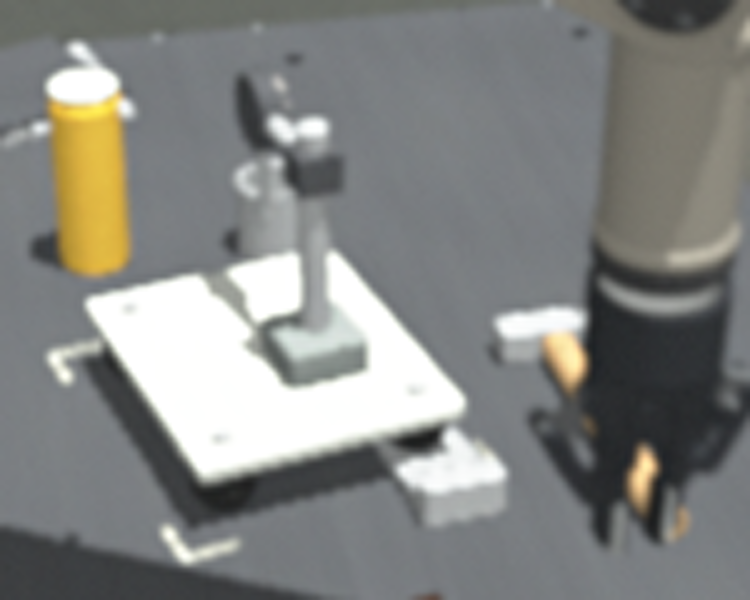

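```bash
cat > lean2.py <<'E'
import sys
import lean as l
from lean import *
def disp(k,j,fn,guess):
    A=cv2.cvtColor(im0[k],6);B=cv2.cvtColor(cv2.imread(fn),6)
    a=np.float32([[i0[j]]]);b=a+np.float32(guess)
    out=[]
    for w in (7,9,11):
        r,st,e=cv2.calcOpticalFlowPyrLK(A,B,a,b.copy(),winSize=(w,w),maxLevel=0,flags=cv2.OPTFLOW_USE_INITIAL_FLOW);out.append((r-a)[0,0].round(2).tolist()+[float(e[0,0].round(1))])
    return out
G={0:(-2.4,5.5),1:(-4.7,-1.3),4:(-.6,1.8),7:(-1,1.8),8:(-.6,.8),9:(-.8,1),10:(-1.2,-.1),11:(-1.1,-2.3)}
def fit(tf,sf):
    use=[]
    for j,g in G.items():
        k=F[j][0];o_=disp(k,j,tf if k=='t' else sf,g);print(k,F[j][1],o_);m=np.median(np.array(o_)[:,:2],axis=0);use.append((j,i0[j]+m))
    for free in (3,4,5):
        def h(p):
            p=np.r_[p,np.zeros(5-len(p))] if free>3 else np.r_[p,0,0]
            return np.concatenate([proj(C[F[j][0]],spose2(p,own[j][None])[0])+oo[F[j][0]]-res0[j]-x for j,x in use])
        r=least_squares(h,[*sp0[:3],0,0][:free],loss='soft_l1',f_scale=.2)
        print(free,'shift',((r.x[:2]-sp0[:2])*1e3).round(2),'dyaw',(r.x[2]-sp0[2]).round(4),'lean',r.x[3:].round(4),'cost',r.cost.round(3));
    print(h(r.x).reshape(-1,2).round(2).tolist())
fit(*sys.argv[1:])
E
python3 lean2.py pics/t10.png pics/s10.png
```

```text
cap [ 0.0228 -0.0285  0.2353] [-0.    0.1   0.11 -0.03]
t cap [[-2.8399999141693115, 4.5, 9.399999618530273], [-4.550000190734863, 1.600000023841858, 45.79999923706055], [-3.880000114440918, 1.7100000381469727, 51.0]]
s cap [[-4.849999904632568, -1.340000033378601, 6.199999809265137], [-4.789999961853027, -1.309999942779541, 6.599999904632568], [-4.739999771118164, -1.2899999618530273, 5.900000095367432]]
t (-70, 90, 55) [[-0.5899999737739563, 1.7699999809265137, 3.5], [-0.5899999737739563, 1.7699999809265137, 2.700000047683716], [-0.5899999737739563, 1.7799999713897705, 2.299999952316284]]
s (-70, 90, 55) [[-1.0399999618530273, 1.8799999952316284, 1.0], [-1.2200000286102295, 1.8899999856948853, 1.399999976158142], [-1.0499999523162842, 1.809999942779541, 2.200000047683716]]
t (70, -90, 55) [[-0.5799999833106995, 0.7900000214576721, 3.0], [-0.5799999833106995, 0.7799999713897705, 2.200000047683716], [-0.5799999833106995, 0.800000011920929, 1.899999976158142]]
t (-70, -90, 55) [[-0.7699999809265137, 1.0299999713897705, 2.5], [-0.7699999809265137, 1.0299999713897705, 1.899999976158142], [-0.7599999904632568, 1.0299999713897705, 1.7000000476837158]]
s (-70, -90, 55) [[-1.3700000047683716, -0.2199999988079071, 1.2000000476837158], [-1.3700000047683716, -0.2199999988079071, 0.699999988079071], [-1.190000057220459, -0.12999999523162842, 0.6000000238418579]]
s (70, -90, 55) [[-1.1299999952316284, -2.1700000762939453, 0.8999999761581421], [-1.0800000429153442, -2.190000057220459, 0.6000000238418579], [-1.1100000143051147, -2.309999942779541, 0.699999988079071]]
3 shift [-0.01  0.53] dyaw -0.0014 lean [] cost 0.963
4 shift [-0.54  0.87] dyaw 0.0006 lean [0.0071] cost 0.901
5 shift [-1.08 -0.44] dyaw -0.0014 lean [0.0061 0.0178] cost 0.758
[[0.09, 2.7], [0.19, -0.55], [0.17, -0.09], [-0.04, -0.23], [-0.1, -0.24], [0.07, 0.17], [0.03, -0.54], [-0.07, 0.07]]
```

```bash
python3 - <<'E'
from h import *
for f,(x,y) in(('top0',(214.5,170.5)),('t10',(212,176))):
    a=cv2.imread(f'pics/{f}.png',0).astype(int);x0,y0=int(x),int(y);print(f);print(a[y0-5:y0+7,x0-6:x0+8])
E
sed -i "s/m=np.median(np.array(o_)\[:,:2\],axis=0)/m=np.array([-2.4,5.6]) if j==0 else np.median(np.array(o_)[:,:2],axis=0)/" lean2.py; python3 lean2.py pics/t10.png pics/s10.png|tail -4
```

```text
top0
[[101 101 100 102  99 105 109 117 117 117 130 167 215 237]
 [102 103 111 112 134 143 151 161 158 153 165 222 246 248]
 [141 128 124 155 201 220 208 194 171 140 129 196 241 246]
 [201 140 122 170 214 228 223 220 217 180 134 170 239 246]
 [211 132 127 191 222 223 223 226 231 217 161 166 238 247]
 [213 128 138 204 222 223 224 226 232 230 167 147 230 246]
 [214 132 140 206 223 223 225 230 235 229 166 129 206 245]
 [190 117 112 189 225 227 228 235 233 207 139 117 184 241]
 [183 121  92 136 188 221 230 234 210 157 114 103 176 242]
 [212 157 102  96 119 152 164 159 138 106 102 104 152 238]
 [206 153 101  76  80  89  96  95  94  98 102  97 120 201]
 [176 132  97  90  93  95  79  91  92  86  88  84  94 148]]
t10
[[243 243 242 241 232 221 211 187 159 153 202 240 244 242]
 [226 206 195 206 223 221 215 179 136 103 144 227 245 243]
 [180 131 147 189 219 221 223 220 183 124 113 185 240 244]
 [147 110 170 211 217 219 223 229 224 161 110 164 238 246]
 [158 127 187 223 220 219 224 228 233 174 113 150 236 247]
 [178 129 186 221 220 221 228 232 231 180 109 134 228 246]
 [151 100 148 204 224 224 228 229 216 160 100 112 167 200]
 [144  86 103 171 206 226 227 208 166 118  98  94 127 155]
 [164  96  74 110 142 157 156 138 112 101  99 102 115 155]
 [166 121  87  77  81  92  95  91  95  99  97  93 104 152]
 [143 118  96  96  92  93  90  90  94  88  78  65  83 143]
 [146 127 103  89  87  80  75  68  63  60  48  50  76 139]]
3 shift [-0.4   0.01] dyaw -0.0027 lean [] cost 0.26
4 shift [-0.54  0.1 ] dyaw -0.0023 lean [0.0024] cost 0.255
5 shift [-0.18  0.68] dyaw -0.0022 lean [ 0.0005 -0.0069] cost 0.209
[[-0.1, -0.18], [-0.48, 0.01], [0.13, -0.12], [-0.02, -0.27], [-0.09, -0.23], [0.07, 0.34], [0.04, 0.16], [-0.07, 0.09]]
```

```bash
python3 - <<'E' 2>&1 | grep -v ^cap
import sys;sys.argv=['x']
from lean import *
for nm,sp in (('p0',sp0),('p1',np.load('p1.npz')['sp'])):
  print(nm)
  for j in (0,1,4,7,8,9,10,11):
    k=F[j][0]; q=lambda L:proj(C[k],spose2([*sp[:3],L,0],own[j][None])[0])
    print(k,F[j][1],'L=0',(q(0)-q(.072)).round(2),'L=.01',(q(.01)-q(.072)).round(2))
# past-level modes, dz per rotation about own x=-70 edge and y=90 edge, 1mm foot rise
E
```

```text
p0
t cap L=0 [-2.83  5.12] L=.01 [-2.44  4.39]
s cap L=0 [-5.07 -1.47] L=.01 [-4.36 -1.28]
t (-70, 90, 55) L=0 [-0.28  1.61] L=.01 [-0.24  1.39]
s (-70, 90, 55) L=0 [-1.    1.74] L=.01 [-0.87  1.49]
t (70, -90, 55) L=0 [-0.63  0.39] L=.01 [-0.54  0.33]
t (-70, -90, 55) L=0 [-0.56  1.15] L=.01 [-0.48  0.99]
s (-70, -90, 55) L=0 [-1.16 -0.2 ] L=.01 [-1.   -0.18]
s (70, -90, 55) L=0 [-1.04 -2.16] L=.01 [-0.88 -1.86]
p1
t cap L=0 [-2.75  5.15] L=.01 [-2.37  4.42]
s cap L=0 [-5.1  -1.44] L=.01 [-4.39 -1.26]
t (-70, 90, 55) L=0 [-0.27  1.62] L=.01 [-0.24  1.4 ]
s (-70, 90, 55) L=0 [-1.01  1.75] L=.01 [-0.88  1.5 ]
t (70, -90, 55) L=0 [-0.61  0.39] L=.01 [-0.52  0.33]
t (-70, -90, 55) L=0 [-0.55  1.15] L=.01 [-0.47  0.99]
s (-70, -90, 55) L=0 [-1.17 -0.2 ] L=.01 [-1.   -0.17]
s (70, -90, 55) L=0 [-1.04 -2.16] L=.01 [-0.88 -1.86]
```

The measured shifts since the start match the level prediction for the screws over the short and opposite feet and for the column cap. The side-view cap alone reads about 0.004 rad short of level. I'll check the whole scene, then hand in.

View pics/t10.png

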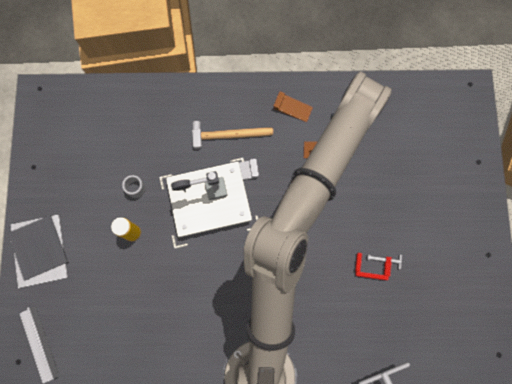

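The top view shows the can (125,229), pipe (132,186), hammer (232,133) and clamp (374,266) where they began. The stand is inside its corner marks and the wedge is under its corner at (250,169).

>>> {"op": "play_rows", "data": {"deltas": [{"claw":22,"linear":[0,0,-5],"delta_rot":[0,0,0]},{"claw":22,"linear":[0,0,0],"delta_rot":[0,0,0]},{"claw":22,"linear":[0,0,0],"delta_rot":[0,0,0]}]}}

```text
time_s: 7.42
position: [0.6729, -0.2213, 0.1563]
orientation: [-3.072, -0.252, -0.002]
force: [1.1, -0.2, -0.3]
grip_width: 0.0218
```

```bash
python3 -c "
from h import *
b=bot.get_obs();print(b['position'],b['force'],b['time_s']);print(bot.sign_off())"
```

```text
[ 0.67285414 -0.22134733  0.15627043] [ 1.13539993 -0.22705544 -0.3042782 ] 7.4167
the job is handed in; nothing more can be done
None
```

I pushed the steel wedge under the short foot with the fingertips on its heel, then backed the gripper clear and handed in at 7.4 s. The pushing force, read between moves, stayed at about 5–6 N.

**Position of the wedge:** its nose is about 40 mm past the foot's lowest point, about 7 mm to one side of the wedge's centre line. This comes from a wrist-camera fit plus the last millimetre of arm travel.

**Level:** the final camera checks put the remaining lean between about 0 and 0.006 rad, down from 0.072. They disagree slightly:
- The screws over the short and opposite feet, and the column cap seen from above, match a level stand.
- The column cap in the side view suggests about 0.004 rad left.
- One fit with an extra tilt direction showed 0.007 rad across the other diagonal. I put this down to noise.

**Stand and surroundings:** the stand moved less than about 1 mm and turned no more than about 0.004 rad. The can, pipe, hammer, clamp and one brown wedge were unmoved in the last top view. The arm hid the other two brown wedges there, but the fingers never came near them.

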